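# Push the frieze blocks home in the gluing tray and close the keeper

## Task

Push the row of four capped wooden blocks along the channel of the plywood gluing tray, all together as one train, until the first block is hard against the dark end stop and all four touch. Then swing the red keeper with the black knob shut across the channel behind the last block, so that the row stays locked in, and move clear. Only push with the fingers: do not lift any block, and leave the glue stick, the paint jar and the pen basket where they are.

Things in the scene. Friction and masses are not known exactly. Their poses are not given: they have to be found in the camera images.
- tray: Fixed gluing tray; plywood base 110 (x) by 360 (y) by 12 mm; origin at the centre of its underside, on the table. Its y axis runs along the channel to the end stop. Channel: 43 mm wide, centred on x = 0, floor 12 mm above the table, open at its -y end; side walls 12 mm thick, tops 24 mm above the table, from y = -180 to 150 mm. Dark end stop: y = 150 to 170 mm, 75 mm wide, top at 48 mm.
- stop_face (a point): Foot of the end stop's face that the first block must touch: on the channel's centre line and floor, at tray (0, 150, 12) mm.
- block1: First block, nearest the end stop (yellow top): wooden block, 40 mm across the channel (its x), 34 mm along the channel (its y), 30 mm high, with a steel bottle cap (26 mm diameter, 4 mm high) fixed on top; 30 to 65 g; origin: centre of its underside. Home: its centre 17 mm before stop_face.
- block2: Second block (blue top), touching the first: wooden block, 40 mm across the channel (its x), 34 mm along the channel (its y), 30 mm high, with a steel bottle cap (26 mm diameter, 4 mm high) fixed on top; 30 to 65 g; origin: centre of its underside. Home: its centre 51 mm before stop_face.
- block3: Third block (yellow top): wooden block, 40 mm across the channel (its x), 34 mm along the channel (its y), 30 mm high, with a steel bottle cap (26 mm diameter, 4 mm high) fixed on top; 30 to 65 g; origin: centre of its underside. Home: its centre 85 mm before stop_face.
- block4: Last block (blue top), its rear face free to push: wooden block, 40 mm across the channel (its x), 34 mm along the channel (its y), 30 mm high, with a steel bottle cap (26 mm diameter, 4 mm high) fixed on top; 30 to 65 g; origin: centre of its underside. Home: its centre 119 mm before stop_face. The row starts 75 to 130 mm short of the stop.
- keeper (a joint): Angle of the red keeper about its upright pivot, rad. 0 = shut, at a limit: bar straight across the channel along the tray's -x, 3 mm behind the row when home. Grows as it swings away from the stop; at q the bar points from the pivot along tray (-cos q, -sin q). Starts open at 1.95 to 2.6, clear of the channel; limit 2.85. Stiff: stays where left, about 1 N at the knob moves it.
- keeper_pivot (a point): Pivot of the keeper, beside the channel on the tray's +x side, at tray (45, 4, 26) mm; the height is that of the bar's underside. A steel post of 18 mm diameter stands under it.
- keeper_knob (a point): Middle of the upright black knob near the keeper's free end, 60 mm from the pivot. The knob is 14 mm in diameter and spans 36 to 64 mm above the table; this point is 50 mm above the table. The red bar under it is 72 mm long, 14 mm wide, and spans 26 to 36 mm above the table; it ends 7 mm beyond the knob's axis.
- glue_stick: Bystander: upright yellow glue stick, 28 mm diameter, 92 mm high; origin at the centre of its underside. Leave alone.
- paint_jar: Bystander: paint jar with a blue cap, 54 mm diameter, 62 mm high; origin at the centre of its underside. Leave alone.
- pen_basket: Bystander: black open basket of felt pens, 90 by 130 mm, 45 mm high; origin at the centre of its underside. Leave alone.

How it is judged (in metres and radians):
On the way, in this order (a step that is already met when the one before it is completed fails the run):
1. all four blocks are home: touching, the first against the end stop (y of block1 in the frame of tray above 0.13 m and y of block2 in the frame of tray above 0.096 m and y of block3 in the frame of tray above 0.062 m and y of block4 in the frame of tray above 0.028 m and z of each of block1, block2, block3, block4 in the frame of tray below 0.015 m), for 0.2 s.
2. the keeper is shut across the channel behind the last block (all of step 1 and value of joint keeper below 0.1 rad), for 0.2 s.
At the end, for the whole second after the job is handed in: Each of the four blocks lies flat in the channel within 3 mm of its home place (17, 51, 85 and 119 mm before the stop face, centre), and at rest; the keeper's angle is under 0.1 rad (all of step 2 and linear speed of each of block1, block2, block3, block4 below 0.01 m/s); the robot touches nothing.
It fails at once if a block is lifted more than 8 mm off the channel floor (z of any of block1, block2, block3, block4 in the frame of tray above 0.02 m).
It fails at once if the train is pulled apart: a gap of more than 12 mm opens between neighbouring blocks (distance between block1 and block2 above 0.046 m or distance between block2 and block3 above 0.046 m or distance between block3 and block4 above 0.046 m).
It fails at once if a bystander is moved more than 20 mm (distance of any of glue_stick, paint_jar, pen_basket from where it was at the start of the episode above 0.02 m).
It also fails if it takes over 50 s, if anything falls off the work surface, if the arm or the gripper's body presses on something with over 40 N, if the wrist force passes 120 N, or if a joint passes its speed limit or range.

## Robot

A 7-joint arm with a two-finger parallel gripper is mounted at the origin on the work surface. World frame = base frame: x ahead of the robot, y to its left, z up, the work surface at z = 0. Lengths are in mm, angles in rad, forces in N, time in s.
With the tool pointing down it reaches from about 400 to 900 mm from the base axis. Payload 5.5 kg.
Tool frame: the origin (TCP) lies between the finger pads; the fingertips stand 17 mm ahead of it and the grasp point (between the pads) lies 2 mm behind it; z points along the fingers, y is the direction in which the jaws open and shut (so a half turn about z gives the same grasp; the last joint's range is limited). The gripper opens to 85 mm and grips with 20 to 120 N. Pads are 22 mm wide; open, the fingers measure 114 mm over their backs; the gripper's body (76 mm by 85 mm) begins 54 mm behind the grasp point. The pads swing forward as they close: fully open they stand 13 mm farther back than shut.
Start: joints at [-0.943, 0.501, -0.427, 1.55, 0.221, 1.138, -0.21], TCP at [231.859, 607.24, 248.31] pointing down, gripper open.
Joint ranges: [-2.88, 2.88], [-0.31, 2.03], [-1.54, 1.56], [0.2, 2.42], [-1.41, 4.55], [0.19, 2.02], [-2.57, 2.57]. Speed limits (rad/s): [2.57, 2.57, 3.14, 3.14, 3.14, 3.14, 3.14].

## Interface

Orientations are given as a rotation vector (axis times angle).
In Python, from station import ctrl gives the robot as it stands.
- The arm moves only by the shell command python3 -m creep 'ROWS' [FORCE]. ROWS is JSON, a list of rows, each a list of 7 numbers: the opening, from 0 (shut) to 1 (fully open), then the shift along the tool's x, y, z in m, then the turn, a rotation vector about the tool's x, y, z in rad. A call has 1 to 12 rows; each row shifts and turns the commanded pose from where the row before left it, along the tool's axes as they then stand; what a row does not reach is not made up. A row lasts 1/8 s, in which the tool goes at most 62.5 mm and 10.7 degrees, less where a joint would pass 70% of its speed; a pose out of reach is approached as far as the arm can. A call with a gripper value outside its range is refused whole. The fingers move at their own pace and stop on an object; FORCE is the grip in N (left out, the last holds). Time passes only in rows, so rows that do not move let the fingers close. It gives the time, the measured TCP pose, the force and the opening at its end, in the units of the state.
- ctrl.get_obs(): the state, without advancing time (a new reading comes with each control period).
- ctrl.get_image(name): name is "scene" or "top" or "wrist"; returns a dict with "image" (384x512x3 uint8, red, green, blue), "fx", "fy", "cx", "cy" (pixels), "origin" and "rotation" of the camera in the world. Camera axes: x right, y up, looking along -z (the intrinsics and any distortion apply to the point x, -y, -z); pixel columns grow to the right and rows downward; lengths in mm; the calibration is good to about 2 mm. The wrist camera is an equidistant fisheye: a pixel r from the principal point sees the ray r / f radians off the axis. A picture is of the moment at which its call begins. There is no depth.
- ctrl.close_job(): hands the job in, once; it reports no verdict.
Trained networks look in a picture, given as the dict that the camera call returned (one of the last four; its "shot" number tells which), for a name from the list of things; names that differ only in an ending like _2 or _b are one class to them, and where a whole thing is asked for, a point or a joint stands for the part that bears it (a point fixed in the world has none). Each returns a list of dicts, best first, with "score" (0 to 1); they miss things now and then, are a little off and sometimes report something else, mostly with a low value. They report only what shows in the picture. A call takes as long as a camera call.
- ctrl.regions_of(name, picture): "pixels" (384x512 bool, what is visible of it) and "uv" ([column, row] in pixels, amid what is visible of it).
The state is a dict: "t": time; "q": joint angles; "dq": joint speeds; "effort": joint torques, N m; "tcp_pos": TCP position; "ee_rot": TCP orientation; "contact_force": force on the tool from outside, world axes, zero at the start; "ft_torque": the same for the moment, N m; "gripper_width": finger opening in mm.
Only numpy, scipy, OpenCV 4.12 (cv2) and the standard library are available. Lean on these libraries where they do the work, as an engineer would, in place of code of your own. Each camera call takes 0.05 s, during which the arm holds its last target.

## Working session

There is one attempt and no reset: what is moved stays moved. The work goes in short steps, Python scripts to look and compute and a shell command to move; the robot and the scene stay as the last step left them, time stands still between calls to the robot, and variables do not carry over. Pictures are saved under pics/ and viewed, and the job is handed in when it is done.

```bash
ls; mkdir -p pics; python3 - <<'E'
from station import ctrl
import cv2
o=ctrl.get_obs()
print({k:(v.tolist() if hasattr(v,'tolist') else v) for k,v in o.items()})
for n in ["top","scene"]:
    p=ctrl.get_image(n)
    cv2.imwrite(f"pics/{n}0.png",p["image"][:,:,::-1])
    print(n,p["fx"],p["fy"],p["cx"],p["cy"],p["origin"],p["rotation"],[k for k in p])
    for c in ["tray","block1","block2","keeper","keeper_knob","glue_stick","paint_jar","pen_basket"]:
        try: print(c,[(r["score"],r["uv"],int(r["pixels"].sum())) for r in ctrl.regions_of(c,p)])
        except Exception as e: print(c,e)
E
```

```text
pics
{'t': 0.0, 'q': [-0.9427734802357476, 0.5018649636651132, -0.4267599682928443, 1.5514483353651698, 0.2207921656674568, 1.1382767288432558, -0.2102714817687422], 'dq': [-0.001592510201281917, 0.0006798921135861998, -0.0009494323484807653, 0.0005932485696053127, -0.0008654208651612131, 0.0013348822448462124, -0.000983439066912309], 'effort': [0.0015128270024433732, -56.9529926776886, -5.815872251987457, -28.093090653419495, 0.010462795326020569, 0.012151625705882907, -1.9547569536371157e-05], 'tcp_pos': [231.7323340603994, 606.5886762637814, 247.2465019005846], 'ee_rot': [-0.5697324080279925, -3.089071632393483, 0.00298425127070327], 'contact_force': [0.5781040701750754, 0.1113375274000474, -0.4540222802218002], 'ft_torque': [0.03343809943787106, 0.03051065327902841, 0.06592789884589445], 'gripper_width': 85.16349281775575}
top 390.3503547111207 390.3503547111207 251.10521852678878 198.8822996209161 [488.6025885   54.27478402 830.10045419] [ 0.06260835 -0.0546044  -1.55572764] ['image', 'fx', 'fy', 'cx', 'cy', 'origin', 'rotation', 'shot']
tray [(0.67, [295.0, 217.3], 7898)]
block
[... 449 characters left out ...]
3.1349090655692 [ 887.72473533 -187.629954    599.36507143] [0.62388026 0.32625275 0.94380632] ['image', 'fx', 'fy', 'cx', 'cy', 'origin', 'rotation', 'shot']
tray [(0.79, [208.4, 246.6], 7498)]
block1 [(0.85, [233.6, 216.8], 320), (0.8, [241.9, 208.1], 316), (0.66, [197.9, 239.9], 475), (0.64, [214.8, 226.5], 428)]
block2 [(0.85, [233.6, 216.8], 320), (0.8, [241.9, 208.1], 316), (0.66, [197.9, 239.9], 475), (0.64, [214.8, 226.5], 428)]
keeper [(0.61, [239.4, 254.7], 257)]
keeper_knob [(0.83, [238.0, 252.9], 253)]
glue_stick [(0.85, [222.7, 162.1], 398), (0.68, [239.9, 207.4], 353)]
paint_jar [(0.73, [165.9, 205.6], 822)]
pen_basket [(0.61, [322.5, 229.7], 3624), (0.32, [242.9, 249.4], 271)]
```

```bash
cd pics; python3 - <<'E'
import cv2
a=cv2.imread("top0.png");cv2.imwrite("top0z.png",cv2.resize(a[100:300,160:400],None,fx=3.3,fy=3,interpolation=cv2.INTER_CUBIC) [:600,:800])
a=cv2.imread("scene0.png");cv2.imwrite("scene0z.png",cv2.resize(a[120:320,120:380],None,fx=3,fy=3,interpolation=cv2.INTER_CUBIC))
E
```

```text
(no output)
```

View pics/top0z.png

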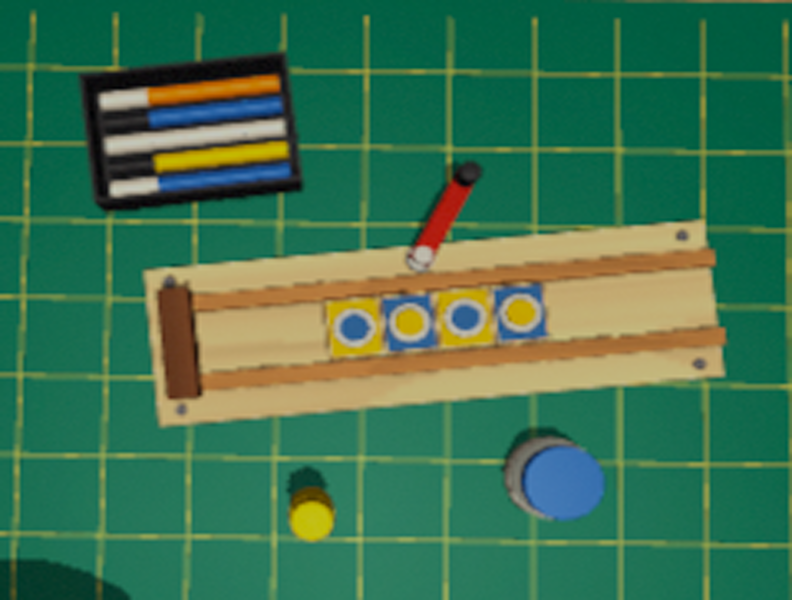

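View pics/scene0z.png

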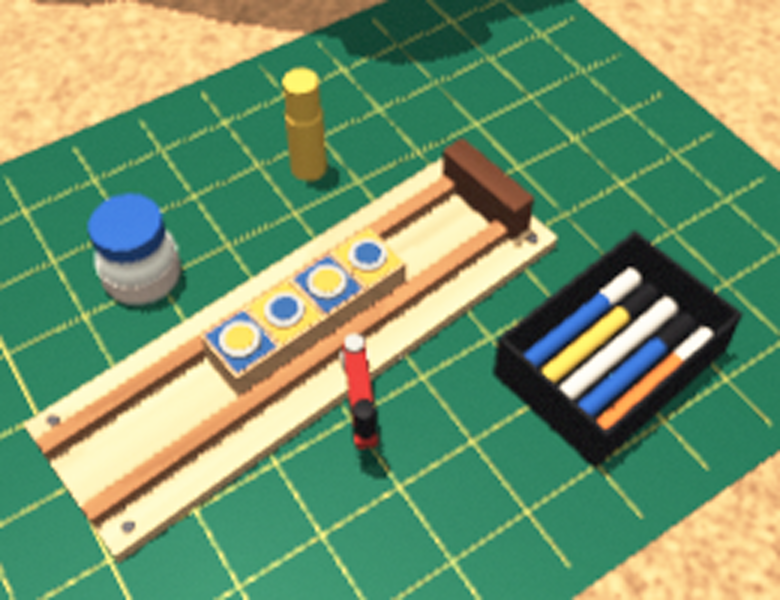

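View pics/top0.png

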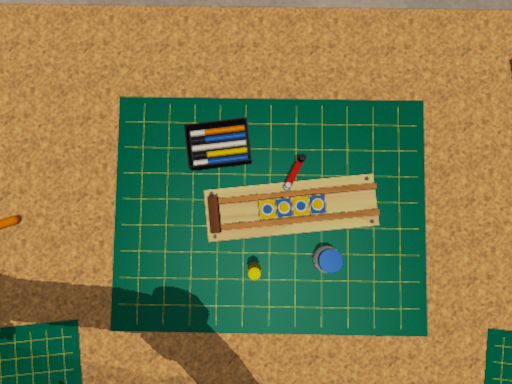

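```bash
cat > h.py <<'E'
import numpy as np
from scipy.spatial.transform import Rotation as R
from scipy.optimize import least_squares
def proj(p,X):
    X=np.atleast_2d(np.asarray(X,float))
    M=p["R"] if "R" in p else R.from_rotvec(np.ravel(p["rotation"])).as_matrix()
    c=(X-np.asarray(p["origin"]))@M
    return np.c_[p["cx"]+p["fx"]*c[:,0]/-c[:,2], p["cy"]+p["fy"]*-c[:,1]/-c[:,2]]
def unproj(p,uv,z):
    M=R.from_rotvec(np.ravel(p["rotation"])).as_matrix()
    d=M@np.array([(uv[0]-p["cx"])/p["fx"],-(uv[1]-p["cy"])/p["fy"],-1])
    o=np.asarray(p["origin"]);return o+d*(z-o[2])/d[2]
TOP=dict(fx=390.3503547,fy=390.3503547,cx=251.1052185,cy=198.8823,origin=[488.6025885,54.27478402,830.10045419],rotation=[0.06260835,-0.0546044,-1.55572764])
SC=dict(fx=349.37874837,fy=349.37874837,cx=254.76488431,cy=193.13490907,origin=[887.72473533,-187.629954,599.36507143],rotation=[0.62388026,0.32625275,0.94380632])
def T2W(t,X):
    X=np.atleast_2d(X);c,s=np.cos(t[2]),np.sin(t[2])
    return np.c_[t[0]+c*X[:,0]-s*X[:,1],t[1]+s*X[:,0]+c*X[:,1],X[:,2]]
def W2T(t,X):
    X=np.atleast_2d(X)-np.array([t[0],t[1],0]);c,s=np.cos(t[2]),np.sin(t[2])
    return np.c_[c*X[:,0]+s*X[:,1],-s*X[:,0]+c*X[:,1],X[:,2]]
E
python3 - <<'E'
from h import *
ct=np.array([[55,180,12],[55,-180,12],[-55,-180,12],[-55,180,12]],float)
zt=np.array([[145,270],[703,220],[723,374],[160,426]])/[3.3,3]+[160,100]
cs=np.array([[55,180,12],[55,-180,12],[-55,-180,12]],float)
zs=np.array([[556,238],[115,548],[25,423]])/3+120
ft=lambda t:(proj(TOP,T2W(t,ct))-zt).ravel()
fs=lambda t:(proj(SC,T2W(t,cs))-zs).ravel()
for f in (ft,fs,lambda t:np.r_[ft(t),fs(t)]):
    r=least_squares(f,[490,0,0.1]);print(r.x,np.round(r.fun,2))
t=r.x
for uv,z in [((302,206),46),((315.8,201.6),46),((265,210.2),46)]: print('blk?',W2T(t,unproj(TOP,uv,z)).round(1))
for uv in np.array([[354,327],[409,322],[465,317],[520,313]])/[3.3,3]+[160,100]: print('cap',W2T(t,unproj(TOP,uv,46)).round(1))
for uv in np.array([[368,254],[326,280],[284,308],[240,339]])/3+120: print('capS',W2T(t,unproj(SC,uv,46)).round(1))
for k,z in (((469,172),64),((420,258),36)): print('knob',unproj(TOP,np.array(k)/[3.3,3]+[160,100],z).round(1),W2T(t,unproj(TOP,np.array(k)/[3.3,3]+[160,100],z)).round(1))
for k,z in (((364,408),64),((354,343),36)): print('knobS',unproj(SC,np.array(k)/3+120,z).round(1),W2T(t,unproj(SC,np.array(k)/3+120,z)).round(1))
for n,uv,z in (('glue',(312,521),92),('jar',(564,482),62),('basket',(190,130),45)): 
  w=unproj(TOP,np.array(uv)/[3.3,3]+[160,100],z);print(n,w.round(0),W2T(t,w).round(0))
E
```

```text
[ 5.33223671e+02 -2.53923549e+01  1.13659796e-01] [-0.55 -0.12  0.26 -0.36  0.65  0.32 -0.36  0.13]
[ 5.34582336e+02 -2.32850015e+01  1.09037350e-01] [ 0.83 -1.12 -0.26  1.47 -0.44 -1.12]
[ 5.33682767e+02 -2.43548943e+01  1.12756669e-01] [-1.02 -0.42 -0.2  -0.51  0.13  0.17 -0.88 -0.18  0.02 -1.42 -0.75  1.6
 -1.1  -0.89]
blk? [[ -1.5 -19.4  46. ]]
blk? [[  4.6 -48.   46. ]]
blk? [[-2.6 55.4 46. ]]
cap [[-0.6 50.7 46. ]]
cap [[-0.6 17.  46. ]]
cap [[ -0.6 -17.3  46. ]]
cap [[ -1.2 -50.9  46. ]]
capS [[ 3.2 50.6 46. ]]
capS [[ 2.1 16.6 46. ]]
capS [[  2.2 -17.1  46. ]]
capS [[  3.4 -51.6  46. ]]
knob [630.  -41.3  64. ] [[ 93.8 -27.7  64. ]]
knob [575.5 -14.8  36. ] [[42.6  4.8 36. ]]
knobS [634.4 -41.9  64. ] [[ 98.1 -28.7  64. ]]
knobS [578.9 -14.9  36. ] [[46.   4.3 36. ]]
glue [404.  50.  92.] [[-121.   88.   92.]]
jar [428. -99.  62.] [[-114.  -62.   62.]]
basket [660. 129.  45.] [[143. 138.  45.]]
```

```bash
python3 -m creep '[[0,-0.043,-0.043,0,0,0,0],[0,-0.043,-0.043,0,0,0,0],[0,-0.043,-0.043,0,0,0,0],[0,-0.043,-0.043,0,0,0,0],[0,-0.043,-0.043,0,0,0,0],[0,-0.043,-0.043,0,0,0,0],[0,-0.043,-0.043,0,0,0,0],[0,-0.043,-0.043,0,0,0,0],[0,-0.043,-0.043,0,0,0,0],[0,-0.043,-0.043,0,0,0,0],[0,-0.043,-0.043,0,0,0,0],[0,0,0,0,0,0,0]]' 30
cat >> h.py <<'E'
TR=np.array([534.0,-24.4,0.113])
def st(o,target_tray=None,head=None):
    "report tool state in tray frame and the tool-axis shift to a tray target (x,y,ztcp)"
    M=R.from_rotvec(np.ravel(o["ee_rot"])).as_matrix();p=np.asarray(o["tcp_pos"])
    hd=np.degrees(np.arctan2(M[1,0],M[0,0]))-np.degrees(TR[2])
    print("t",round(o["t"],2),"q",np.round(o["q"],2),"tcp",p.round(1),"tray",W2T(TR,p)[0].round(1),"xhead_tray",round(hd,2),"tilt z",M[:,2].round(3),"F",np.round(o["contact_force"],1),"Ftray",W2T([0,0,TR[2]],np.asarray(o["contact_force"]))[0].round(1),"w",round(o["gripper_width"],1))
    if target_tray is not None:
        print("shift tool mm",(M.T@(T2W(TR,target_tray)[0]-p)).round(1))
E
python3 - <<'E'
from h import *
from station import ctrl
st(ctrl.get_obs(),[0,-95,247])
E
```

```text
t: 2.4
tcp_pos: [506.4, -9.2, 248.4]
ee_rot: [0.584, 3.085, -0.003]
contact_force: [0.1, 1.3, -1.1]
gripper_width: 0.2
t 2.4 q [ 0.03  0.21 -0.07  1.92  0.02  1.01  1.14] tcp [506.4  -9.2 248.4] tray [-25.7  18.2 248.4] xhead_tray 152.1 tilt z [ 0.001 -0.002 -1.   ] F [ 0.1  1.3 -1.1] Ftray [ 0.3  1.2 -1.1] w 0.2
shift tool mm [-75.7 -88.    1.7]
```

```bash
python3 -m creep '[[0,-0.038,-0.044,0,0,0,0],[0,-0.038,-0.044,0,0,0,0],[0,0,0,0.015,0,0,0.1807],[0,0,0,0.015,0,0,0.1807],[0,0,0,0.015,0,0,0.1807],[0,0,0,0.015,0,0,0.1807],[0,0,0,0.015,0,0,0.1807],[0,0,0,0.015,0,0,0.1807],[0,0,0,0,0,0,0]]'
python3 - <<'E'
from h import *
from station import ctrl
import cv2
p=ctrl.get_image("scene");cv2.imwrite("pics/s1.png",cv2.resize(p["image"][60:320,100:400,::-1],None,fx=2.3,fy=2.3,interpolation=cv2.INTER_CUBIC))
p=ctrl.get_image("wrist");cv2.imwrite("pics/w1.png",p["image"][:,:,::-1]);print(p["fx"],p["cx"],p["cy"],p["origin"])
st(ctrl.get_obs(),[0,-95,40])
E
```

```text
t: 3.52
tcp_pos: [543.7, -111.1, 157.2]
ee_rot: [-2.077, -2.354, 0.002]
contact_force: [0.2, -0.3, 0.9]
gripper_width: 0.1
297.3186396354542 254.6735975691925 194.92498029744803 [534.58054896 -40.20444395 285.21384256]
t 3.62 q [ 0.01  0.41  0.18  1.89 -0.1   0.85  0.36] tcp [ 544.9 -111.7  158.6] tray [  0.9 -88.  158.6] xhead_tray 90.79 tilt z [ 0.  0. -1.] F [-0.8 -0.6  1.4] Ftray [-0.9 -0.5  1.4] w 0.0
shift tool mm [ -7.   -1.1 118.6]
```

View pics/s1.png

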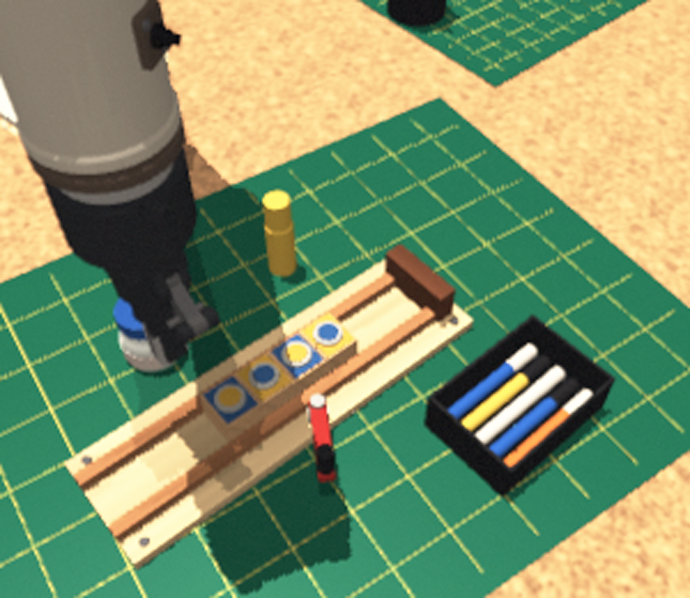

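View pics/w1.png

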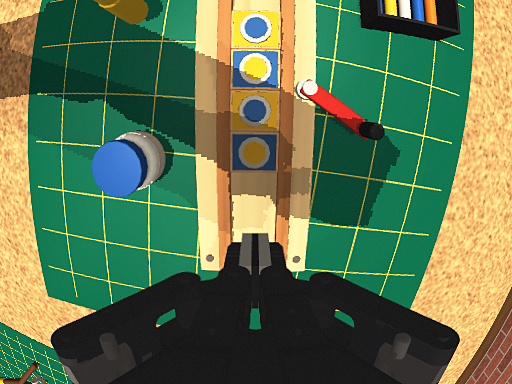

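```bash
python3 -m creep '[[0,-0.007,-0.001,0.035,0,0,0.012],[0,0,0,0.035,0,0,0],[0,0,0,0.030,0,0,0],[0,0,0,0.016,0,0,0],[0,0,0,0,0,0,0],[0,0,0,0,0,0,0]]'
python3 - <<'E'
from h import *
from station import ctrl
import cv2
p=ctrl.get_image("scene");cv2.imwrite("pics/s2.png",cv2.resize(p["image"][150:320,100:300,::-1],None,fx=3.5,fy=3.5,interpolation=cv2.INTER_CUBIC))
p=ctrl.get_image("wrist");cv2.imwrite("pics/w2.png",p["image"][:,:,::-1])
st(ctrl.get_obs(),[0,-95,40])
E
```

```text
t: 4.38
tcp_pos: [545.6, -119.9, 43.5]
ee_rot: [2.094, 2.339, 0.002]
contact_force: [0.8, -0.3, 0.7]
gripper_width: -0.0
t 4.47 q [ 0.05  0.59  0.15  1.93 -0.14  0.63  0.4 ] tcp [ 545.6 -120.    43.7] tray [  0.8 -96.3  43.7] xhead_tray 89.84 tilt z [ 0.002 -0.    -1.   ] F [0.5 0.2 0. ] Ftray [0.5 0.2 0. ] w 0.3
shift tool mm [ 1.3 -0.8  3.7]
```

View pics/s2.png

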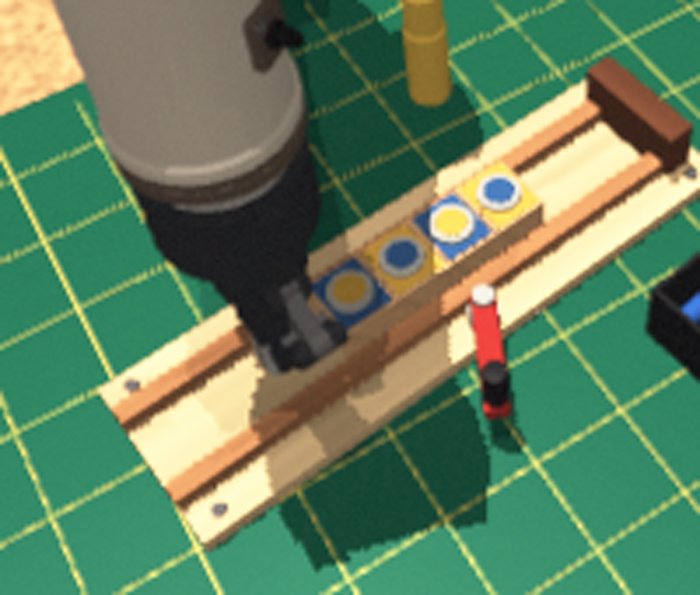

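View pics/w2.png

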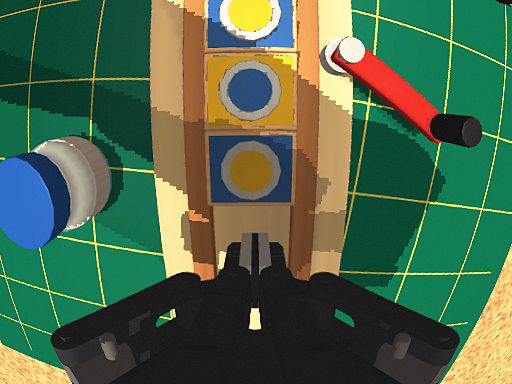

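```bash
python3 -m creep '[[0,0.006,-0.001,0.004,0,0,0],[0,0.007,0,0,0,0,0],[0,0.006,0,0,0,0,0],[0,0.007,0,0,0,0,0],[0,0.008,0,0,0,0,0],[0,0.008,0,0,0,0,0],[0,0.008,0,0,0,0,0],[0,0.008,0,0,0,0,0],[0,0.008,0,0,0,0,0],[0,0.008,0,0,0,0,0],[0,0.006,0,0,0,0,0],[0,0.004,0,0,0,0,0]]'
python3 - <<'E'
from h import *
from station import ctrl
import cv2
p=ctrl.get_image("wrist");cv2.imwrite("pics/w3.png",p["image"][:,:,::-1])
p=ctrl.get_image("top");cv2.imwrite("pics/t3.png",cv2.resize(p["image"][120:270,180:400,::-1],None,fx=3.5,fy=3.5,interpolation=cv2.INTER_CUBIC))
st(ctrl.get_obs(),[0,3,39])
E
```

```text
t: 5.98
tcp_pos: [534.2, -35.9, 38.3]
ee_rot: [-2.096, -2.34, -0.0]
contact_force: [-0.1, -1.1, 0.0]
gripper_width: 0.1
t 6.08 q [-0.1   0.58  0.15  1.99 -0.15  0.59  0.25] tcp [534.2 -35.7  38.3] tray [ -1.1 -11.2  38.3] xhead_tray 89.86 tilt z [-0.  0. -1.] F [ 0.8 -0.3  0.5] Ftray [ 0.7 -0.4  0.5] w 0.3
shift tool mm [14.2  1.1 -0.7]
```

View pics/w3.png

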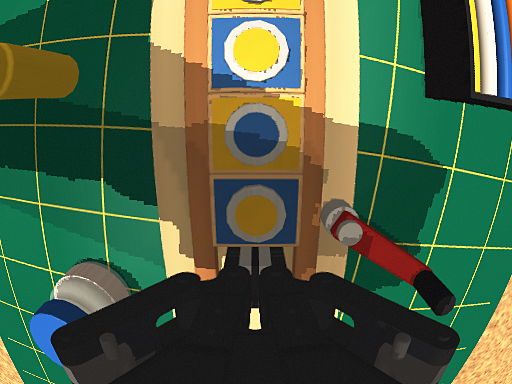

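View pics/t3.png

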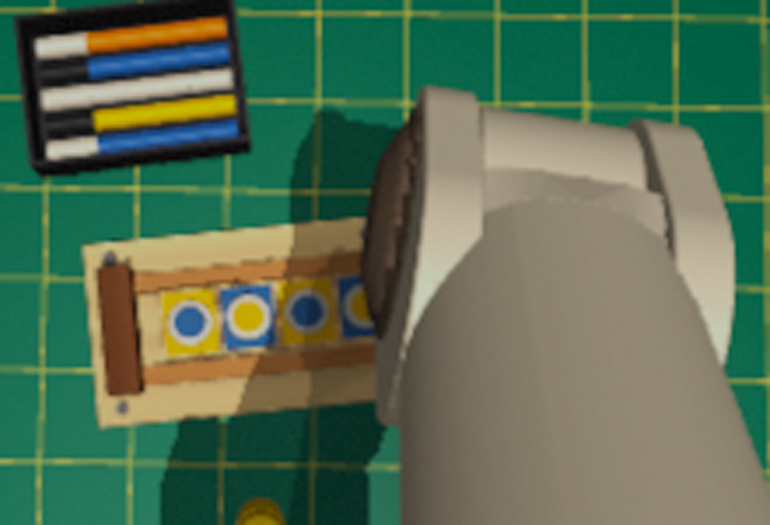

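```bash
python3 -m creep '[[0,0.004,0.001,0,0,0,0],[0,0.004,0,0,0,0,0],[0,0.003,0,0,0,0,0],[0,0.002,0,0,0,0,0],[0,0.001,0,0,0,0,0],[0,0,0,0,0,0,0]]'; python3 - <<'E'
from h import *
from station import ctrl
st(ctrl.get_obs(),[0,3,39])
E
python3 -m creep '[[0,0.001,0,0,0,0,0],[0,0.001,0,0,0,0,0],[0,0,0,0,0,0,0]]'; python3 - <<'E'
from h import *
from station import ctrl
import cv2
p=ctrl.get_image("top");cv2.imwrite("pics/t4.png",cv2.resize(p["image"][150:250,190:320,::-1],None,fx=6,fy=6,interpolation=cv2.INTER_CUBIC))
st(ctrl.get_obs(),[0,3,39])
E
```

```text
t: 6.82
tcp_pos: [533.7, -22.1, 38.3]
ee_rot: [-2.096, -2.34, -0.0]
contact_force: [-0.9, -0.4, 1.1]
gripper_width: 0.3
t 6.83 q [-0.13  0.57  0.15  1.99 -0.15  0.59  0.23] tcp [533.7 -22.1  38.3] tray [-0.   2.3 38.3] xhead_tray 89.82 tilt z [-0.  0. -1.] F [-0.9 -0.4  1.1] Ftray [-0.9 -0.3  1.1] w 0.3
shift tool mm [ 0.7  0.  -0.7]
t: 7.2
tcp_pos: [533.7, -21.0, 38.3]
ee_rot: [2.096, 2.339, -0.0]
contact_force: [0.8, -3.3, -0.5]
gripper_width: 0.1
t 7.25 q [-0.13  0.57  0.15  1.99 -0.15  0.59  0.23] tcp [533.6 -21.   38.3] tray [ 0.   3.4 38.3] xhead_tray 89.79 tilt z [ 0.    -0.001 -1.   ] F [ 0.9 -3.3 -0.7] Ftray [ 0.6 -3.4 -0.7] w 0.2
shift tool mm [-0.4 -0.  -0.7]
```

View pics/t4.png

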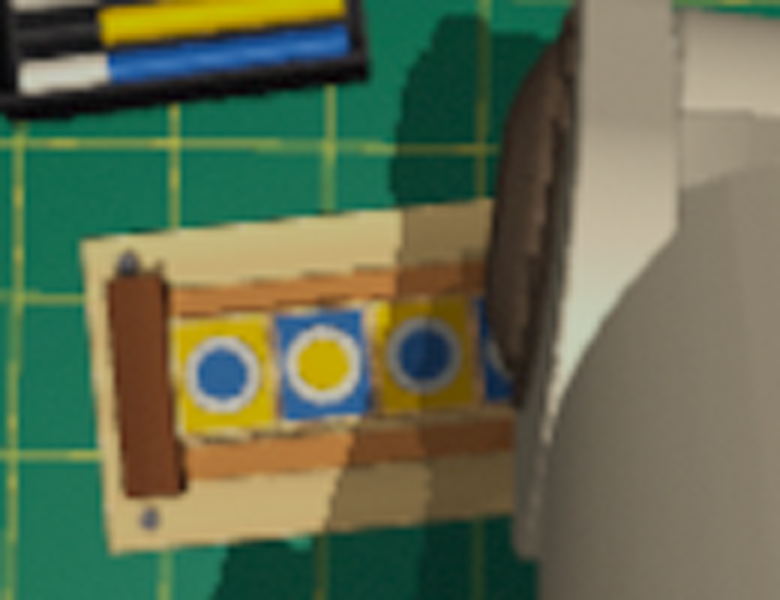

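```bash
python3 -m creep '[[0,0.001,0,0,0,0,0],[0,0.001,0,0,0,0,0],[0,0,0,0,0,0,0],[0,0,0,0,0,0,0]]'
```

```text
t: 7.75
tcp_pos: [533.7, -20.9, 38.4]
ee_rot: [2.097, 2.336, -0.002]
contact_force: [1.3, -7.2, -1.1]
gripper_width: -0.0
```

```bash
python3 -m creep '[[0,-0.004,0,0,0,0,0],[0,-0.007,0,0,0,0,0],[0,-0.007,0,0,0,0,0],[0,0,0,-0.03,0,0,0],[0,0,0,-0.03,0,0,0],[0,0,0,-0.03,0,0,0],[0,0,0,0,0,0,0]]'
python3 - <<'E'
from h import *
from station import ctrl
import cv2
p=ctrl.get_image("wrist");cv2.imwrite("pics/w5.png",p["image"][:,:,::-1])
st(ctrl.get_obs(),[119,-16,130])
E
```

```text
t: 8.62
tcp_pos: [537.3, -36.5, 130.7]
ee_rot: [2.094, 2.337, 0.006]
contact_force: [-0.2, 0.4, -0.6]
gripper_width: -0.2
t 8.68 q [-0.13  0.43  0.18  1.95 -0.11  0.77  0.22] tcp [536.1 -36.3 129.3] tray [  0.7 -12.1 129.3] xhead_tray 89.82 tilt z [ 0.002  0.    -1.   ] F [ 0.9  2.  -0. ] Ftray [ 1.1  1.9 -0. ] w -0.2
shift tool mm [ -3.5 118.3  -0.4]
```

View pics/w5.png

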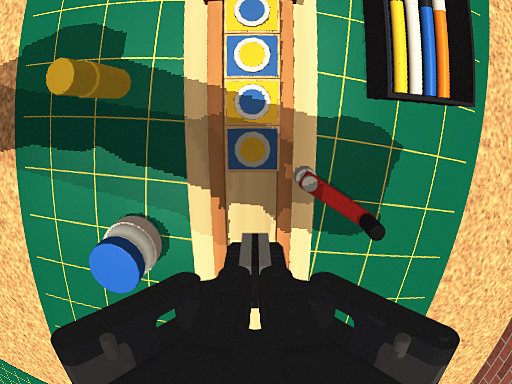

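```bash
python3 -m creep '[[0,-0.002,0.059,0,0,0,0],[0,-0.002,0.059,0,0,0,0],[0,0,0,0,0,0,-0.18],[0,0,0,0,0,0,-0.18],[0,0,0,0,0,0,-0.18],[0,0,0,0,0,0,-0.18],[0,0,0,0,0,0,-0.18],[0,0,0,0,0,0,-0.18],[0,0,0,0,0,0,-0.18],[0,0,0,0,0,0,-0.18],[0,0,0,0,0,0,-0.18],[0,0,0,0,0,0,-0.18]]'
python3 - <<'E'
from h import *
from station import ctrl
import cv2
p=ctrl.get_image("wrist");cv2.imwrite("pics/w6.png",p["image"][:,:,::-1])
p=ctrl.get_image("scene");cv2.imwrite("pics/s6.png",cv2.resize(p["image"][150:320,120:320,::-1],None,fx=3.5,fy=3.5,interpolation=cv2.INTER_CUBIC))
o=ctrl.get_obs();st(o,[119,-16,60])
E
```

```text
t: 10.18
tcp_pos: [651.8, -27.2, 126.4]
ee_rot: [0.539, -3.092, -0.002]
contact_force: [0.3, 0.2, 0.9]
gripper_width: 0.2
t 10.28 q [ 0.18  0.62 -0.25  1.64  0.18  0.91  1.77] tcp [651.9 -27.4 126.5] tray [116.8 -16.3 126.5] xhead_tray -166.99 tilt z [-0.003  0.001 -1.   ] F [ 0.1 -0.2 -0.2] Ftray [ 0.1 -0.2 -0.2] w 0.1
shift tool mm [-2.3 -0.3 66.5]
```

View pics/w6.png

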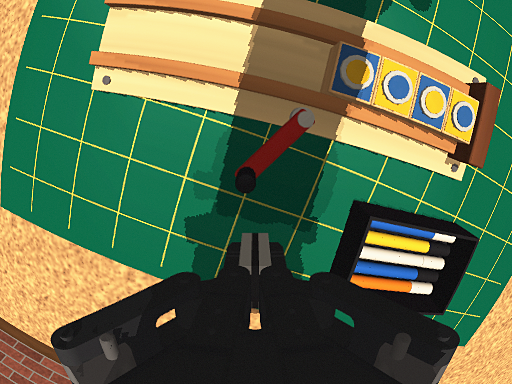

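View pics/s6.png

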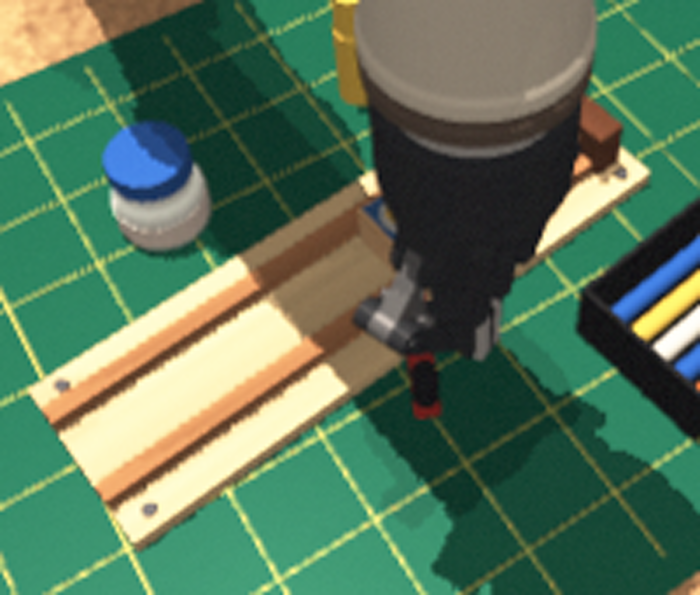

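```bash
python3 - <<'E'
from h import *
from station import ctrl
p=ctrl.get_image("wrist");o=ctrl.get_obs()
def fe(p,uv,z):
    d=np.array([uv[0]-p["cx"],uv[1]-p["cy"]]);r=np.hypot(*d);th=r/p["fx"]
    v=np.array([np.sin(th)*d[0]/r,-np.sin(th)*d[1]/r,-np.cos(th)])
    w=R.from_rotvec(np.ravel(p["rotation"])).as_matrix()@v;oo=np.asarray(p["origin"]);return oo+w*(z-oo[2])/w[2]
for n in ("keeper_knob","keeper"):
    for r in ctrl.regions_of(n,p)[:2]:
        print(n,r["score"],r["uv"],r["pixels"].sum(),W2T(TR,fe(p,r["uv"],50))[0].round(1))
for n,uv,z in (("knob",(246,180),50),("pivot",(304,117),36),("b4",(356,71),46),("b3",(398,85),46),("b2",(433,102),46),("b1",(463,115),46)): print(n,W2T(TR,fe(p,uv,z))[0].round(1))
P=np.array([45,4.]);q0=np.radians(148)
def F(q,h,s): return P+60*np.array([-np.cos(q),-np.sin(q)])-s*np.array([np.cos(h),np.sin(h)])
h0=np.radians(215)
print("start",F(q0,h0,26));st(o,[*F(q0,h0,26),59])
E
```

```text
keeper_knob 0.71 [272.1, 148.9] 2140 [ 69.5 -14.5  50. ]
keeper 0.66 [270.4, 150.0] 2078 [ 70.5 -15.4  50. ]
knob [ 95.1 -27.2  50. ]
pivot [42.5  4.  36. ]
b4 [-0.2 31.1 46. ]
b3 [-1.1 66.  46. ]
b2 [  0.8 100.1  46. ]
b1 [1.000e-01 1.335e+02 4.600e+01]
start [117.18083892 -12.88216851]
t 10.32 q [ 0.18  0.62 -0.25  1.64  0.18  0.91  1.77] tcp [652.  -27.4 126.7] tray [116.9 -16.3 126.7] xhead_tray -167.23 tilt z [-0.002  0.001 -1.   ] F [ 0.3  0.3 -0.4] Ftray [ 0.3  0.3 -0.4] w 0.1
shift tool mm [-1.1  3.1 67.7]
```

```bash
python3 -m creep '[[0,-0.003,0.003,0,0,0,0],[0,0,0,0,0,0,-0.13],[0,0,0,0,0,0,-0.13],[0,0,0,0,0,0,-0.124],[0,0,0,0.025,0,0,0],[0,0,0,0.022,0,0,0],[0,0,0,0.020,0,0,0],[0,0,0,0,0,0,0],[0,0,0,0,0,0,0]]'
python3 - <<'E'
from h import *
from station import ctrl
import cv2
p=ctrl.get_image("wrist");cv2.imwrite("pics/w7.png",p["image"][:,:,::-1])
o=ctrl.get_obs();st(o)
P=np.array([45,4.]);q0=np.radians(148);h0=np.radians(215)
h=lambda q: np.pi/2+(h0-np.pi/2)*q/q0
def F(q,s): return P+60*np.array([-np.cos(q),-np.sin(q)])-s*np.array([np.cos(h(q)),np.sin(h(q))])
M=R.from_rotvec(np.ravel(o["ee_rot"])).as_matrix()
hd=np.arctan2(M[1,0],M[0,0])-TR[2];pos=W2T(TR,np.asarray(o["tcp_pos"]))[0,:2]
print("z0 tcp",o["tcp_pos"][2])
# rows: to contact, then 24 steps of q
def tofr(d,hd): # tray vector -> tool xy (tool y = x rotated -90 seen from above)
    return d@np.array([np.cos(hd),np.sin(hd)]), d@np.array([np.sin(hd),-np.cos(hd)])
for q in np.r_[q0,q0-np.radians(np.arange(1,25)*148/24)]:
    n=F(q,18); a=tofr(n-pos,hd); dh=(h(q)-hd+np.pi)%(2*np.pi)-np.pi
    print(round(np.degrees(q),1),n.round(1),"mm",np.round(a,1),"turn",round(-dh,4)); pos=n;hd=h(q)
E
```

```text
t: 11.55
tcp_pos: [655.3, -23.3, 61.5]
ee_rot: [-1.111, 2.938, -0.0]
contact_force: [-0.4, 0.3, 0.3]
gripper_width: -0.3
t 11.6 q [ 0.22  0.71 -0.31  1.66  0.28  0.81  2.08] tcp [655.6 -23.3  62. ] tray [120.9 -12.6  62. ] xhead_tray -145.05 tilt z [ 0.001  0.    -1.   ] F [-0.2  0.  -0.5] Ftray [-0.2  0.  -0.5] w -0.1
z0 tcp 62.02274572848381
148.0 [110.6 -17.5] mm [11.2  1.9] turn -0.0009
141.8 [107.8 -24.1] mm [ 6.1 -3.8] turn 0.0909
135.7 [104.3 -30.4] mm [ 6.2 -3.7] turn 0.0909
129.5 [100.1 -36.3] mm [ 6.2 -3.6] turn 0.0909
123.3 [ 95.4 -41.7] mm [ 6.2 -3.5] turn 0.0909
117.2 [ 90.2 -46.6] mm [ 6.3 -3.4] turn 0.0909
111.0 [ 84.5 -50.8] mm [ 6.3 -3.3] turn 0.0909
104.8 [ 78.4 -54.5] mm [ 6.3 -3.2] turn 0.0909
98.7 [ 71.9 -57.4] mm [ 6.4 -3.1] turn 0.0909
92.5 [ 65.2 -59.6] mm [ 6.4 -3. ] turn 0.0909
86.3 [ 58.4 -61.2] mm [ 6.4 -2.9] turn 0.0909
80.2 [ 51.4 -61.9] mm [ 6.4 -2.8] turn 0.0909
74.0 [ 44.4 -62. ] mm [ 6.4 -2.7] turn 0.0909
67.8 [ 37.5 -61.3] mm [ 6.5 -2.6] turn 0.0909
61.7 [ 30.7 -59.9] mm [ 6.5 -2.5] turn 0.0909
55.5 [ 24.2 -57.8] mm [ 6.5 -2.4] turn 0.0909
49.3 [ 17.9 -55. ] mm [ 6.5 -2.3] turn 0.0909
43.2 [ 11.9 -51.5] mm [ 6.5 -2.1] turn 0.0909
37.0 [  6.4 -47.5] mm [ 6.5 -2. ] turn 0.0909
30.8 [  1.4 -42.9] mm [ 6.5 -1.9] turn 0.0909
24.7 [ -3.1 -37.9] mm [ 6.5 -1.8] turn 0.0909
18.5 [ -7.1 -32.4] mm [ 6.5 -1.7] turn 0.0909
12.3 [-10.4 -26.5] mm [ 6.5 -1.6] turn 0.0909
6.2 [-13.  -20.4] mm [ 6.5 -1.5] turn 0.0909
0.0 [-15. -14.] mm [ 6.5 -1.4] turn 0.0909
```

View pics/w7.png

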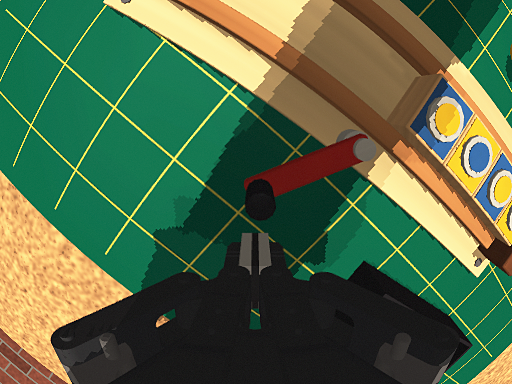

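```bash
python3 -m creep '[[0,0.006,0.001,0.002,0,0,0],[0,0.005,0.001,0,0,0,0],[0,0.006,-0.004,0,0,0,0.09],[0,0.006,-0.004,0,0,0,0.09],[0,0.006,-0.004,0,0,0,0.09],[0,0.006,-0.0035,0,0,0,0.09],[0,0.006,-0.0035,0,0,0,0.09],[0,0.006,-0.003,0,0,0,0.09],[0,0,0,0,0,0,0]]'
cat > plan.py <<'E'
from h import *
from station import ctrl
import cv2,sys
p=ctrl.get_image("wrist");cv2.imwrite(f"pics/{sys.argv[1]}.png",p["image"][:,:,::-1])
o=ctrl.get_obs();st(o)
P=np.array([45,4.]);q0=np.radians(148);h0=np.radians(215);S=float(sys.argv[4]) if len(sys.argv)>4 else 18
h=lambda q: np.pi/2+(h0-np.pi/2)*q/q0
def F(q,s): return P+60*np.array([-np.cos(q),-np.sin(q)])-s*np.array([np.cos(h(q)),np.sin(h(q))])
M=R.from_rotvec(np.ravel(o["ee_rot"])).as_matrix()
hd=np.arctan2(M[1,0],M[0,0])-TR[2];pos=W2T(TR,np.asarray(o["tcp_pos"]))[0,:2]
def tofr(d,hd): return d@np.array([np.cos(hd),np.sin(hd)]), d@np.array([np.sin(hd),-np.cos(hd)])
for q in np.radians(np.arange(float(sys.argv[2]),float(sys.argv[3])-.1,-6)):
    n=F(q,S); a=tofr(n-pos,hd); dh=(h(q)-hd+np.pi)%(2*np.pi)-np.pi
    print(round(np.degrees(q),1),n.round(1),"mm",np.round(a,1),"turn",round(-dh,3)); pos=n;hd=h(q)
E
python3 plan.py w8 106 0
```

```text
t: 12.72
tcp_pos: [624.3, -66.0, 59.7]
ee_rot: [-0.287, 3.128, -0.001]
contact_force: [-0.5, 0.7, 0.9]
gripper_width: -0.0
t 12.78 q [ 0.2   0.66 -0.18  1.74  0.16  0.76  1.69] tcp [624.5 -65.6  59.6] tray [ 85.3 -51.1  59.6] xhead_tray -175.91 tilt z [ 0. -0. -1.] F [-0.5  0.6  0.5] Ftray [-0.4  0.6  0.5] w -0.1
106.0 [ 79.5 -53.8] mm [ 5.9 -2.3] turn 0.08
100.0 [ 73.3 -56.8] mm [ 6.2 -3.1] turn 0.088
94.0 [ 66.9 -59.2] mm [ 6.2 -3. ] turn 0.088
88.0 [ 60.2 -60.8] mm [ 6.2 -2.9] turn 0.088
82.0 [ 53.5 -61.8] mm [ 6.2 -2.8] turn 0.088
76.0 [ 46.7 -62.1] mm [ 6.3 -2.7] turn 0.088
70.0 [ 39.9 -61.6] mm [ 6.3 -2.6] turn 0.088
64.0 [ 33.3 -60.5] mm [ 6.3 -2.5] turn 0.088
58.0 [ 26.8 -58.7] mm [ 6.3 -2.3] turn 0.088
52.0 [ 20.5 -56.2] mm [ 6.3 -2.2] turn 0.088
46.0 [ 14.6 -53.2] mm [ 6.3 -2.1] turn 0.088
40.0 [  9.  -49.5] mm [ 6.3 -2. ] turn 0.088
34.0 [  3.9 -45.3] mm [ 6.3 -1.9] turn 0.088
28.0 [ -0.8 -40.7] mm [ 6.3 -1.8] turn 0.088
22.0 [ -4.9 -35.5] mm [ 6.3 -1.7] turn 0.088
16.0 [ -8.5 -30. ] mm [ 6.4 -1.6] turn 0.088
10.0 [-11.4 -24.2] mm [ 6.4 -1.5] turn 0.088
4.0 [-13.8 -18.2] mm [ 6.3 -1.4] turn 0.088
```

View pics/w8.png

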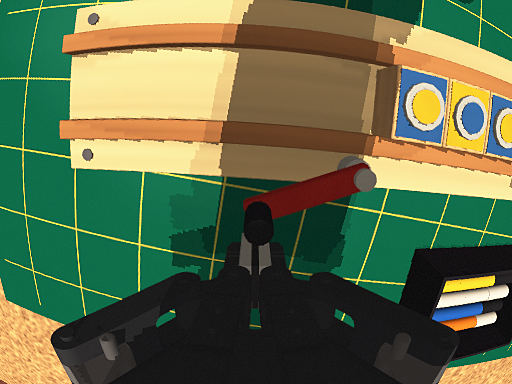

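```bash
python3 -m creep '[[0,0.006,-0.0025,0,0,0,0.08],[0,0.0062,-0.003,0,0,0,0.088],[0,0.0062,-0.003,0,0,0,0.088],[0,0.0062,-0.003,0,0,0,0.088],[0,0.0062,-0.003,0,0,0,0.088],[0,0.0063,-0.0027,0,0,0,0.088],[0,0.0063,-0.0026,0,0,0,0.088],[0,0.0063,-0.0025,0,0,0,0.088],[0,0.0063,-0.0023,0,0,0,0.088],[0,0.0063,-0.0022,0,0,0,0.088],[0,0,0,0,0,0,0]]'
python3 plan.py w9 46 0
```

```text
t: 14.15
tcp_pos: [560.5, -78.0, 59.4]
ee_rot: [-1.057, -2.958, 0.0]
contact_force: [-0.1, 0.2, 0.6]
gripper_width: -0.2
t 14.2 q [ 0.07  0.57  0.03  1.9  -0.03  0.67  1.  ] tcp [561.  -77.9  59.4] tray [ 20.8 -56.2  59.4] xhead_tray 134.24 tilt z [ 0.  0. -1.] F [ 0.1 -0.6  0. ] Ftray [ 0.1 -0.6  0. ] w 0.5
46.0 [ 14.6 -53.2] mm [ 6.4 -2.3] turn 0.094
40.0 [  9.  -49.5] mm [ 6.3 -2. ] turn 0.088
34.0 [  3.9 -45.3] mm [ 6.3 -1.9] turn 0.088
28.0 [ -0.8 -40.7] mm [ 6.3 -1.8] turn 0.088
22.0 [ -4.9 -35.5] mm [ 6.3 -1.7] turn 0.088
16.0 [ -8.5 -30. ] mm [ 6.4 -1.6] turn 0.088
10.0 [-11.4 -24.2] mm [ 6.4 -1.5] turn 0.088
4.0 [-13.8 -18.2] mm [ 6.3 -1.4] turn 0.088
```

View pics/w9.png

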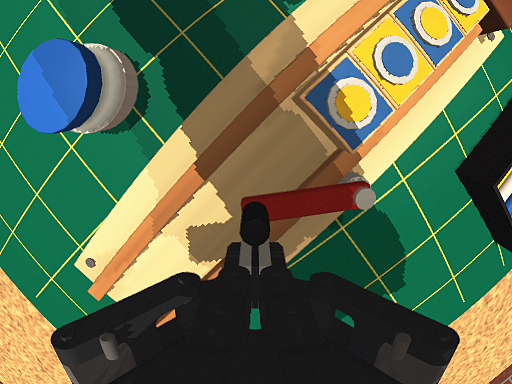

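```bash
python3 -m creep '[[0,0.0063,-0.0023,0,0,0,0.09],[0,0.0063,-0.002,0,0,0,0.088],[0,0.0063,-0.0019,0,0,0,0.088],[0,0.0063,-0.0018,0,0,0,0.088],[0,0.0063,-0.0017,0,0,0,0.088],[0,0.0063,-0.0016,0,0,0,0.088],[0,0.0063,-0.0015,0,0,0,0.088],[0,0,0,0,0,0,0]]'
python3 plan.py w10 4 -2
```

```text
t: 15.2
tcp_pos: [525.7, -49.7, 59.2]
ee_rot: [-1.905, -2.498, -0.0]
contact_force: [-0.5, -0.5, 0.4]
gripper_width: -0.0
t 15.25 q [-0.11  0.53  0.19  2.   -0.16  0.62  0.45] tcp [525.9 -49.9  59.3] tray [-10.9 -24.4  59.3] xhead_tray 98.88 tilt z [ 0.  0. -1.] F [ 0.   0.4 -0.2] Ftray [ 0.   0.4 -0.2] w 0.0
4.0 [-13.8 -18.2] mm [ 6.7 -1.9] turn 0.096
-2.0 [-15.5 -11.9] mm [ 6.3 -1.3] turn 0.088
```

View pics/w10.png

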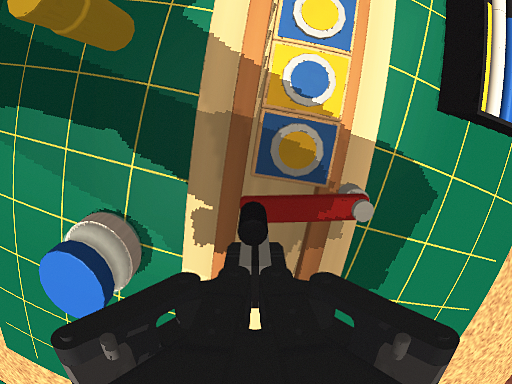

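```bash
python3 -m creep '[[0,0.004,-0.001,0,0,0,0.08],[0,0.003,-0.001,0,0,0,0.06],[0,0.002,0,0,0,0,0],[0,0.001,0,0,0,0,0],[0,0,0,0,0,0,0]]'
python3 plan.py w11 0 -2
```

```text
t: 15.88
tcp_pos: [521.8, -41.0, 59.3]
ee_rot: [-2.078, -2.356, -0.0]
contact_force: [0.8, 0.6, 0.5]
gripper_width: 0.4
t 15.93 q [-0.15  0.53  0.22  2.01 -0.19  0.62  0.32] tcp [521.8 -41.   59.3] tray [-14.  -15.1  59.3] xhead_tray 90.67 tilt z [ 0.  0. -1.] F [-0.5 -0.5 -1.3] Ftray [-0.6 -0.4 -1.3] w -0.1
0.0 [-15. -14.] mm [ 1.2 -1. ] turn 0.012
```

View pics/w11.png

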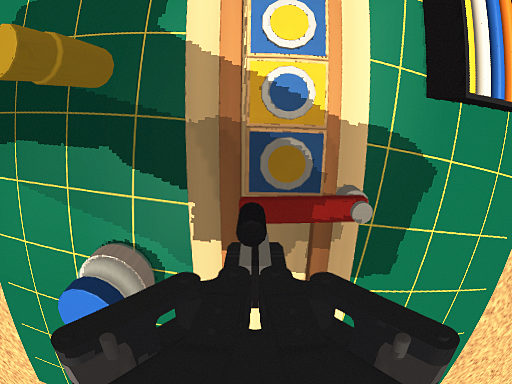

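```bash
python3 -m creep '[[0,0.001,0,0,0,0,0],[0,0.001,0,0,0,0,0],[0,0,0,0,0,0,0]]'; python3 -m creep '[[0,0.001,0,0,0,0,0],[0,0.001,0,0,0,0,0],[0,0,0,0,0,0,0]]'
```

```text
t: 16.3
tcp_pos: [521.4, -39.4, 59.3]
ee_rot: [2.08, 2.354, -0.0]
contact_force: [-1.7, -2.1, 0.1]
gripper_width: -0.0
t: 16.68
tcp_pos: [521.4, -39.1, 59.4]
ee_rot: [2.08, 2.352, -0.002]
contact_force: [0.2, -7.0, -0.9]
gripper_width: -0.1
```

Force rose to 7 N and the motion stopped, so the keeper is at its limit. Next I back off, lift and move away to look.

```bash
python3 -m creep '[[0,-0.005,0,0,0,0,0],[0,-0.01,0,0,0,0,0],[0,-0.015,0,0,0,0,0],[0,0,0,-0.03,0,0,0],[0,0,0,-0.04,0,0,0],[0,-0.03,0,-0.03,0,0,0],[0,-0.05,0,-0.02,0,0,0],[0,-0.05,0,-0.02,0,0,0],[0,-0.05,0,0,0,0,0],[0,0,0,0,0,0,0]]'
python3 - <<'E'
from h import *
from station import ctrl
import cv2
st(ctrl.get_obs())
for n in("top","scene","wrist"):
    p=ctrl.get_image(n);im=p["image"][:,:,::-1]
    if n=="top": im=cv2.resize(im[120:280,180:400],None,fx=3.6,fy=3.6,interpolation=cv2.INTER_CUBIC)
    if n=="scene": im=cv2.resize(im[120:320,120:340],None,fx=3,fy=3,interpolation=cv2.INTER_CUBIC)
    cv2.imwrite(f"pics/{n}12.png",im)
E
```

```text
t: 17.92
tcp_pos: [545.9, -252.4, 199.9]
ee_rot: [2.087, 2.344, -0.003]
contact_force: [0.4, 0.1, -0.3]
gripper_width: -0.1
t 17.93 q [ 0.13  0.44  0.33  1.75 -0.16  0.98  0.64] tcp [ 545.9 -252.4  199.9] tray [ -13.9 -227.9  199.9] xhead_tray 90.15 tilt z [ 0.001 -0.004 -1.   ] F [ 0.4  0.1 -0.3] Ftray [ 0.4  0.  -0.3] w -0.1
```

View pics/top12.png

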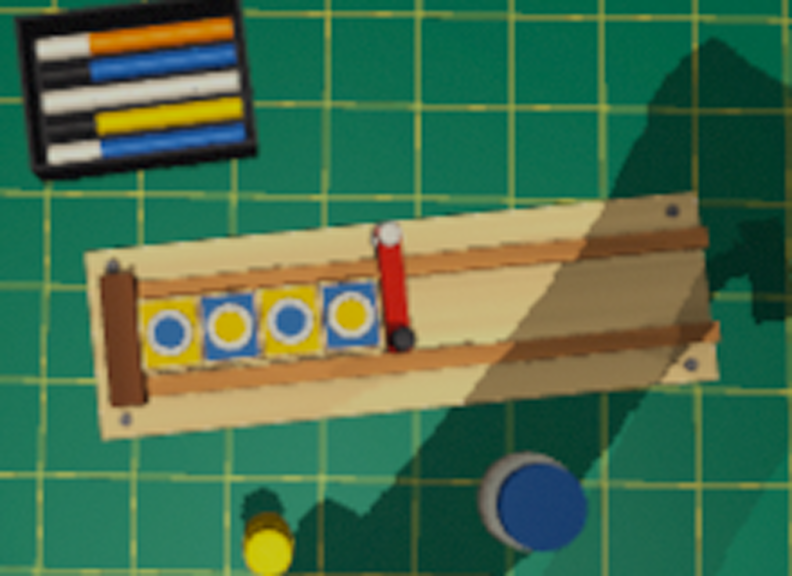

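View pics/scene12.png

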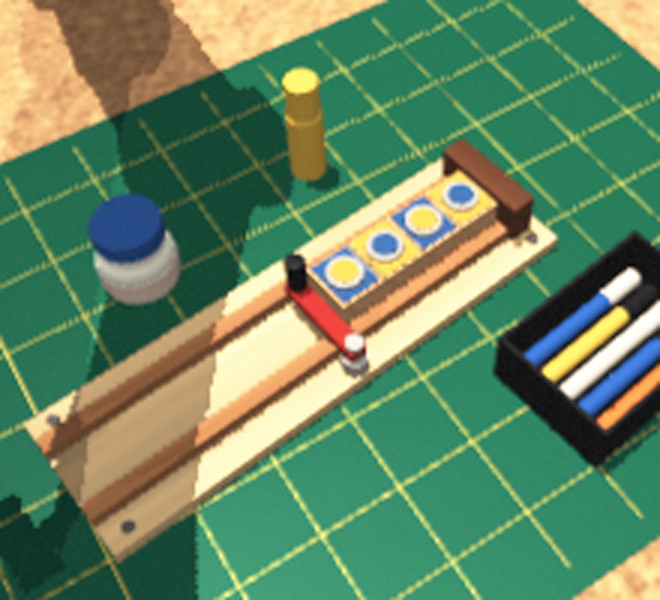

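View pics/wrist12.png

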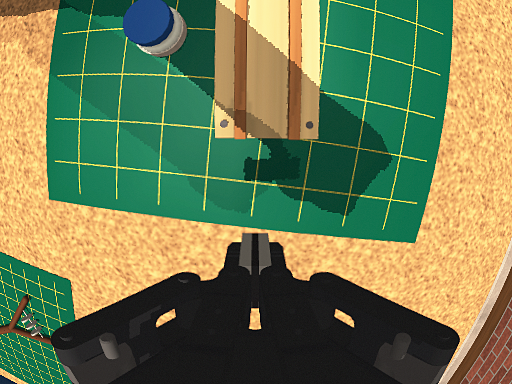

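```bash
python3 - <<'E'
from h import *
f=lambda x,y:(180+x/3.6,120+y/3.6)
g=lambda x,y:(120+x/3,120+y/3)
for c in [(169,333),(230,325),(291,321),(351,315)]: print('cap',W2T(TR,unproj(TOP,f(*c),46))[0].round(1))
for c in [(461,195),(424,219),(385,245),(344,271)]: print('capS',W2T(TR,unproj(SC,g(*c),46))[0].round(1))
for cam,k,pv in((TOP,f(404,340),f(389,233)),(SC,g(296,262),g(355,345))):
    a=W2T(TR,unproj(cam,k,64))[0];b=W2T(TR,unproj(cam,pv,40))[0];d=a-b;print('knob',a.round(1),'piv',b.round(1),'q',round(np.arctan2(-d[1],-d[0]),3))
E
```

```text
cap [1.000e-01 1.321e+02 4.600e+01]
cap [ 1.2 97.8 46. ]
cap [ 0.  63.7 46. ]
cap [ 0.1 30.  46. ]
capS [  4.7 131.9  46. ]
capS [ 4.3 98.4 46. ]
capS [ 4.4 64.  46. ]
capS [ 3.6 30.  46. ]
knob [-17.2   3.9  64. ] piv [44.4  3.4 40. ] q -0.008
knob [-10.7   3.5  64. ] piv [49.3  2.5 40. ] q -0.017
```

```bash
python3 - <<'E'
from station import ctrl
print(ctrl.close_job())
E
```

```text
the job is handed in; nothing more can be done
None
```

I pushed the four blocks as one train to the end stop, swung the red keeper shut behind them, and moved the arm clear. I handed the job in at about 18 s of the 50 s allowed. Nothing was lifted, and nothing suggested a bystander had been touched.

- **Against the stop:** with the fingers shut, I pushed the row about 82 mm. At the end the force rose to 7 N and the fingers stopped moving.
- **Keeper:** I pushed the knob around its arc until it also stopped at 7 N. Two camera views put its angle at about −0.01 and −0.02 rad, which is shut within measuring error.
- **Block positions:** the last pictures put the caps at tray y ≈ 132, 98, 64 and 30 mm, against 133, 99, 65 and 31 mm at home. The steady 1 mm offset is within the 2 mm calibration, and the roughly 34 mm spacing means all four touch.
- **Arm and bystanders:** the arm ended about 230 mm behind the tray's centre, 200 mm up, with no contact force. In the pictures, the glue stick, jar and basket look unmoved; I did not measure them again.

Two checks disagreed:
- **Sideways offset:** the scene camera read the blocks 4–5 mm to one side, while the top camera had them within about 1 mm of centre. The channel leaves only 1.5 mm of play each side, so I put this down to calibration.
- **Knob detection:** the network's knob detection took in the whole keeper, so I used the position I picked from the picture instead.

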